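# Complete the crystal tray and hold the sample slide on the stone viewer

### The arm

A 6-joint arm with a two-finger parallel gripper is mounted at the origin on the work surface. World frame = base frame: x ahead of the robot, y to its left, z up, the work surface at z = 0. Lengths are in m, angles in rad, forces in N, time in s.
With the tool pointing down it reaches from about 0.4 to 0.825 m from the base axis. Payload 7 kg.
Tool frame: the origin (TCP) lies on the centre line of the jaws, within the pads' length; the fingertips stand env.tip_reach ahead of it and the grasp point (between the pads) lies 3 mm ahead of it (env.tip_reach is the distance from the TCP to the fingertips, in m); z points along the fingers, y is the direction in which the jaws open and shut (so a half turn about z gives the same grasp; the last joint's range is limited). The gripper opens to 88 mm and grips with 3 to 60 N. Pads are 19 mm wide; open, the fingers measure 130 mm over their backs; the gripper's body (78 mm by 193 mm) begins 47 mm behind the grasp point.
Start: joints at [-0.977, 0.359, 0.012, 0, -1.224, -0.288], TCP at [0.203, -0.644, 0.249] pointing down, gripper open.
Joint ranges: [-3.07, 3.07], [-1.43, 2.12], [-1.02, 1.25], [-3.03, 1.67], [-3.05, -0], [-3.03, 3.03]. Speed limits (rad/s): [2.39, 2.39, 3.01, 3.14, 3.14, 3.14].

### API

Orientations are given as a rotation vector (axis times angle).
In Python, from station import env gives the robot as it stands.
- The arm moves only by the shell command python3 -m crank 'ROWS'. ROWS is JSON, a list of rows, each a list of 3 entries, a list of its own where there are three numbers: the shift along the tool's x, y, z normalised to -1 to 1, where 1 is 100 mm, then the turn, a rotation vector about the tool's x, y, z normalised to -1 to 1, where 1 is 90 degrees, then the opening, from 0 (shut) to 1 (fully open). In form: [[[dx, dy, dz], [rx, ry, rz], claw], ...]. A call has exactly 8 rows; each row shifts and turns the commanded pose from where the row before left it, along the tool's axes as they then stand; what a row does not reach is not made up. A row lasts 1/12 s, in which the tool goes at most 41.7 mm and 7.16 degrees, less where a joint would pass 70% of its speed; a pose out of reach is approached as far as the arm can. A call with a number of a shift or a turn outside -1 to 1 is refused whole. A call with a gripper value outside its range is refused whole. The fingers move at their own pace and stop on an object; the grip force is fixed at half the most. Time passes only in rows, so rows that do not move let the fingers close, or fill a call up. It gives the time, the measured TCP pose, the force and the opening at its end, in the units of the state.
- env.get_obs(): the state, without advancing time (a new reading comes with each control period).
- env.grab_frame(name): name is "scene" or "top" or "wrist"; returns the picture (420x560x3 uint8, blue, green, red); there is no depth.
- env.get_calibration(name): a dict with "fx", "fy", "cx", "cy" (pixels), "dist_coeffs" ([k1, k2, p1, p2, k3] as OpenCV has them; the pictures are not rectified), "extrinsics" (4x4, takes a point from world to camera coordinates). Camera axes: x right, y down, z forward; pixel columns grow to the right and rows downward; lengths in m; the calibration is good to about 2 mm. A picture is of the moment at which its call begins: read the wrist's pose just before it. get_calibration takes no time and is no camera call; for the wrist camera it gives the pose at the moment of the call.
- env.close_job(): hands the job in, once; it reports no verdict.
The state is a dict: "clock": time; "q": joint angles; "joint_vel": joint speeds; "joint_efforts": joint torques, N m; "eef_pos": TCP position; "tcp_rot": TCP orientation; "contact_force": force on the tool from outside, world axes, zero at the start; "ft_torque": the same for the moment, N m; "grip_width": finger opening in m.
Only numpy, scipy, OpenCV 4.12 (cv2) and the standard library are available. Lean on these libraries where they do the work, as an engineer would, in place of code of your own. Each camera call takes 0.05 s, during which the arm holds its last target. There are 200 camera calls.

### The job

Get the stone consultant's desk ready for a comparison: stand the loose violet and amber crystals upright in the two empty places of the wooden tray (either in either) and let go of them, so that the grid is complete. Then pick the sample slide up by its orange grip, tilt it to match the sloped stage of the viewer, and press its flat underside gently, flush, centred and square on the stage face, the slide's long side running up the slope, so that the sprung face gives part of the way without bottoming out. Finish while still gripping the slide and holding it pressed there; do not alter the stage's tilt and leave everything else where it stands.

Things in the scene. Friction and masses are not known exactly. Their poses are not given: they have to be found in the camera images.
- crystal_violet_mid (a point): Crystal point on a round white stand, violet: stand 34 mm across and 10 mm high, six-sided stone 20 mm across above it with straight sides up to 42 mm and a point at 52 mm; 60 g. Starts loose on the desk outside the tray. This point is its centre, on the axis 26 mm above its foot; z along the axis.
- crystal_amber_mid (a point): Crystal point on a round white stand, amber: stand 34 mm across and 10 mm high, six-sided stone 20 mm across above it with straight sides up to 42 mm and a point at 52 mm; 60 g. Starts loose on the desk outside the tray. This point is its centre, on the axis 26 mm above its foot; z along the axis.
- empty_1 (a point): Floor centre of an empty place of the comparison tray. The tray is fixed pale wood, 118 x 175 mm, 2 rows of 3 square places, each 53 mm clear between walls 4 mm thick whose tops are 12 mm above the place's floor; floor 4 mm above the desk. Rows run along this point's y (place spacing 57 mm both ways), z up. This one is at the end of a row.
- empty_2 (a point): Floor centre of an empty place of the comparison tray. The tray is fixed pale wood, 118 x 175 mm, 2 rows of 3 square places, each 53 mm clear between walls 4 mm thick whose tops are 12 mm above the place's floor; floor 4 mm above the desk. Rows run along this point's y (place spacing 57 mm both ways), z up. This one is the middle of the other row.
- slide_grip (a point): Sample slide: an aluminium plate 76 mm (x) by 56 mm (y), 5 mm thick, lying flat on the desk with an upright orange grip block in the middle of its back, 34 mm (x) by 14 mm (y), from 5 to 39 mm above the plate's underside; 80 g. This point is the middle of the grip, 22 mm above the plate's underside; z points from plate to grip.
- stage_face (a point): Centre of the white stage face of the grey stone viewer, with a dark window in its middle: a flat plate 100 mm (x) by 84 mm (y), about 105 mm above the desk, that slopes down toward the middle of the desk (the left, as the robot sees it). z is the outward normal of the face, y is level, parallel to the tilt hinge, x points up the slope. The plate gives way along its normal on springs: about 2 N to start it, 0.9 N per mm after that, 10 mm travel. It moves with the plate.
- stage (a joint): How far the stage plate is pressed in along its normal, m: 0 untouched, 0.010 bottomed out.
- stage_tilt (a joint): Slope of the stage, rad, 0 level; about a level hinge 28 mm behind the face centre. Held by a stiff friction hinge: it stays put if pressed near the centre of the face.
- crystal_green_mid (a point): Crystal point on a round white stand, green: stand 34 mm across and 10 mm high, six-sided stone 20 mm across above it with straight sides up to 42 mm and a point at 52 mm; 60 g. Already standing in the tray; leave it. This point is its centre.
- crystal_clear_mid (a point): Crystal point on a round white stand, clear: stand 34 mm across and 10 mm high, six-sided stone 20 mm across above it with straight sides up to 42 mm and a point at 52 mm; 60 g. Already standing in the tray; leave it. This point is its centre.
- crystal_pink_mid (a point): Crystal point on a round white stand, pink: stand 34 mm across and 10 mm high, six-sided stone 20 mm across above it with straight sides up to 42 mm and a point at 52 mm; 60 g. Already standing in the tray; leave it. This point is its centre.
- crystal_blue_mid (a point): Crystal point on a round white stand, blue: stand 34 mm across and 10 mm high, six-sided stone 20 mm across above it with straight sides up to 42 mm and a point at 52 mm; 60 g. Already standing in the tray; leave it. This point is its centre.
- pen_pot: Blue pen pot with pens, 76 mm across, 150 mm high with the pens; origin under its centre. Leave it.
- stapler: Red and black stapler, 130 x 34 x 41 mm; origin under its centre. Leave it.
- tea_cup: White mug, 74 mm across, 75 mm high; origin under its centre. Leave it.
- stage_edge (a point): Point of the stage's tilting frame 60 mm up the slope from the hinge axis (x as the stage face's); shifts only when the stage's tilt is altered, not when its face is pressed.

How it is judged:
On the way, in this order (a step that is already met when the one before it is completed fails the run):
1. both loose crystals stand upright in the two empty places, released ((((horizontal distance between crystal_violet_mid and empty_1 below 0.013 m and z of crystal_violet_mid in the frame of empty_1 between 0.021 and 0.031 m and angle between crystal_violet_mid's own z axis and vertical below 0.12 rad) and (horizontal distance between crystal_amber_mid and empty_2 below 0.013 m and z of crystal_amber_mid in the frame of empty_2 between 0.021 and 0.031 m and angle between crystal_amber_mid's own z axis and vertical below 0.12 rad)) or ((horizontal distance between crystal_violet_mid and empty_2 below 0.013 m and z of crystal_violet_mid in the frame of empty_2 between 0.021 and 0.031 m and angle between crystal_violet_mid's own z axis and vertical below 0.12 rad) and (horizontal distance between crystal_amber_mid and empty_1 below 0.013 m and z of crystal_amber_mid in the frame of empty_1 between 0.021 and 0.031 m and angle between crystal_amber_mid's own z axis and vertical below 0.12 rad))) and contact force between the fingers and crystal_violet below 0.2 N and contact force between the fingers and crystal_amber below 0.2 N), for 0.2 s.
2. the slide is lifted clear of the desk by the gripper (height (world z) of slide_grip above 0.06 m and contact force between the fingers and slide above 1 N and contact force between slide and stage below 0.1 N), for 0.1 s.
At the end, for the whole second after the job is handed in: Both crystals upright (0.12 rad) within 13 mm of the middles of the empty places, released; the slide still gripped (over 2 N) and flush on the face: parallel to 0.05 rad, square to 0.12 rad, centred to 12 mm, within 2.5 mm, pressing over 2 N, face pushed in 1.2 to 9 mm, still (all of step 1 and angle between the z axis of slide_grip and the z axis of stage_face, either way round below 0.05 rad and angle between the x axis of slide_grip and the x axis of stage_face, either way round below 0.12 rad and x of slide_grip in the frame of stage_face between -0.012 and 0.012 m and y of slide_grip in the frame of stage_face between -0.012 and 0.012 m and z of slide_grip in the frame of stage_face between 0.0195 and 0.0245 m and contact force between slide and stage above 2 N and value of joint stage between 0.0012 and 0.009 m and contact force between the fingers and slide above 2 N and linear speed of slide below 0.02 m/s); the arm keeps its last pose, push and grip.
It fails at once if the stage's tilt is altered by more than about 0.08 rad (distance of stage_edge from where it was at the start of the episode above 0.005 m).
It fails at once if a crystal that stood in the tray is knocked over or moved more than 25 mm (angle between any of crystal_green_mid, crystal_clear_mid, crystal_pink_mid, crystal_blue_mid's own z axis and vertical above 0.5 rad or distance of any of crystal_green_mid, crystal_clear_mid, crystal_pink_mid, crystal_blue_mid from where it was at the start of the episode above 0.025 m).
It fails at once if the pen pot, stapler or mug is moved more than 30 mm (distance of any of pen_pot, stapler, tea_cup from where it was at the start of the episode above 0.03 m).
It fails at once if the stage is pressed with more than 25 N (contact force between any of slide, the arm, the fingers and stage above 25 N).
It also fails if it takes over 64 s, if anything falls off the work surface, if the arm or the gripper's body presses on something with over 40 N, if the wrist force passes 120 N, or if a joint passes its speed limit or range.

## Working session

There is one attempt and no reset: what is moved stays moved. The work goes in short steps, Python scripts to look and compute and a shell command to move; the robot and the scene stay as the last step left them, time stands still between calls to the robot, and variables do not carry over. Pictures are saved under pics/ and viewed, about 8 in all and at most 12, crops included, and the job is handed in when it is done.

```bash
mkdir -p pics; ls
python3 - <<'E'
from station import env
import cv2
print(env.get_obs(), env.tip_reach)
for n in ("scene","top","wrist"):
    c=env.get_calibration(n); print(n,c)
    im=env.grab_frame(n); cv2.imwrite(f"pics/{n}0.png",im)
E
```

```text
pics
{'clock': 0.0, 'q': array([-9.76885420e-01,  3.59409948e-01,  1.10448610e-02, -3.53014697e-04,
       -1.22407792e+00, -2.88086869e-01]), 'joint_vel': array([-0.00063336,  0.00033906, -0.00028334,  0.00054842, -0.00057491,
       -0.00186939]), 'joint_efforts': array([-4.32962734e-04, -5.82717025e+01,  2.93055689e+01,  6.99732721e+00,
        6.94759452e-03, -1.13790884e-04]), 'eef_pos': array([ 0.20306147, -0.64325681,  0.24760112]), 'tcp_rot': array([ 4.78269252e-01, -3.10456537e+00, -2.56134035e-03]), 'contact_force': array([ 0.51921792, -0.46089873,  0.34748795]), 'ft_torque': array([ 0.00902654,  0.03666427, -0.03197523]), 'grip_width': 0.08744245607175279} 0.022
scene {'fx': 479.16486270031703, 'fy': 479.16486270031703, 'cx': 278.17603879841926, 'cy': 213.82318059943802, 'dist_coeffs': array([0.01309469, 0.        , 0.        , 0.        , 0.        ]), 'extrinsics': array([[-0.10505327,  0.99444923, -0.00587718,  0.08272734],
       [ 0.75671891,  0.0761022 , -0.64929574, -0.31180206],
       [-0.64524438, -0.07265801, -0.76051332,  1.80287056],
       [ 0.        ,  0.  
[... 439 characters left out ...]
1,  5.12144607e-03, -9.82707046e-01,
         1.68997940e+00],
       [ 0.00000000e+00,  0.00000000e+00,  0.00000000e+00,
         1.00000000e+00]])}
wrist {'fx': 364.937355117513, 'fy': 364.937355117513, 'cx': 281.05188323532354, 'cy': 205.3910185338296, 'dist_coeffs': array([-0.08562865,  0.        ,  0.        ,  0.        ,  0.        ]), 'extrinsics': array([[-3.00066031e-01,  9.53917915e-01,  9.93969179e-04,
         6.75588597e-01],
       [ 9.13426790e-01,  2.87028400e-01,  2.88558828e-01,
        -3.79881602e-02],
       [ 2.74976138e-01,  8.74946204e-02, -9.57461652e-01,
         3.90298649e-01],
       [ 0.00000000e+00,  0.00000000e+00,  0.00000000e+00,
         1.00000000e+00]])}
```

View pics/top0.png

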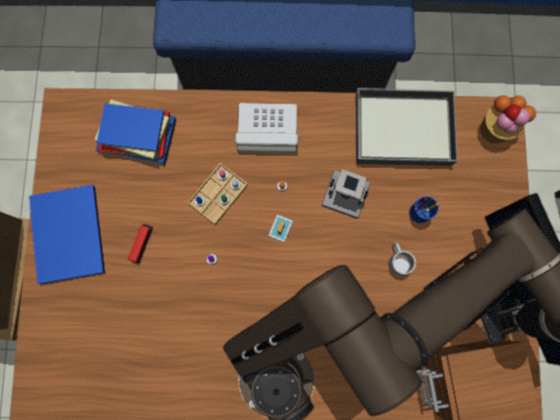

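View pics/scene0.png

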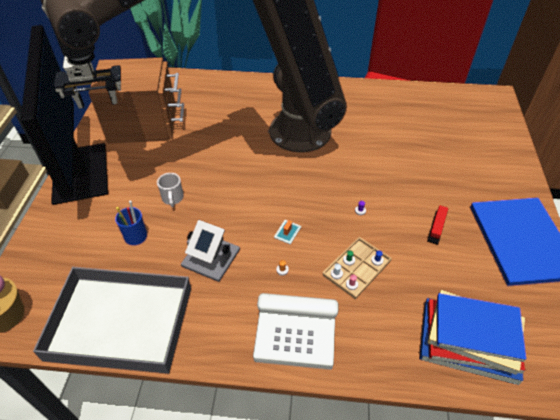

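Run:
```python
import cv2
a=cv2.imread("pics/top0.png")[155:275,185:375]; cv2.imwrite("pics/topc.png",cv2.resize(a,None,fx=4,fy=4,interpolation=cv2.INTER_CUBIC))
a=cv2.imread("pics/scene0.png")[190:300,185:395]; cv2.imwrite("pics/scenec.png",cv2.resize(a,None,fx=3.8,fy=3.8,interpolation=cv2.INTER_CUBIC))
```

```text
(no output)
```

View pics/topc.png

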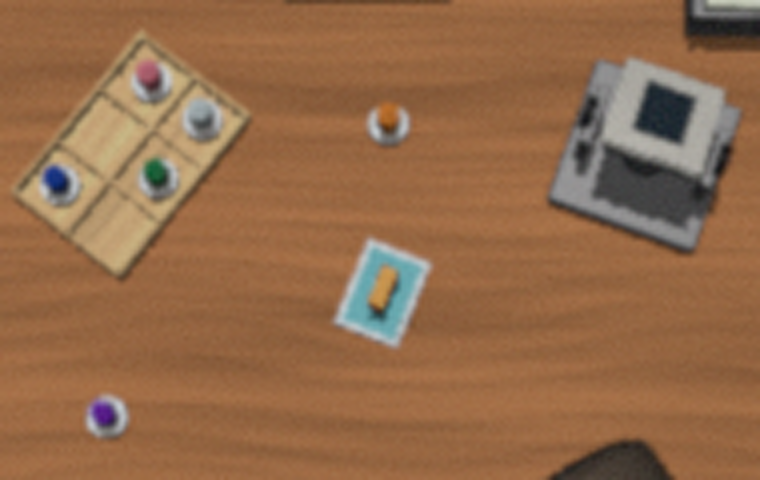

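View pics/scenec.png

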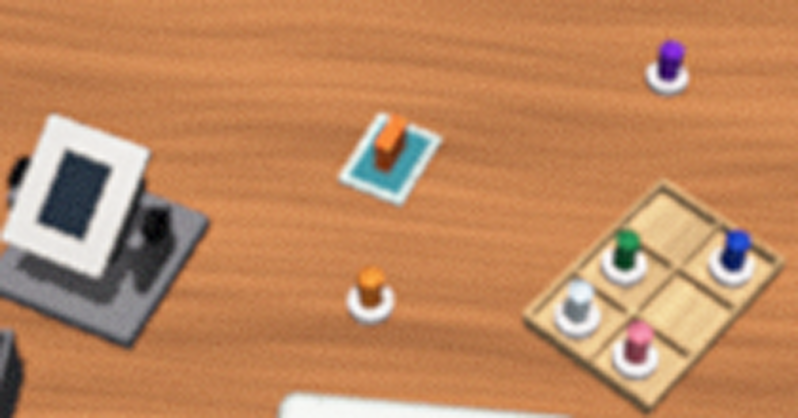

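```bash
cat > h.py <<'E'
import numpy as np,cv2
from station import env
def ray(c,uv):
    K=np.array([[c["fx"],0,c["cx"]],[0,c["fy"],c["cy"]],[0,0,1]])
    p=cv2.undistortPoints(np.array([[uv]],float),K,c["dist_coeffs"])[0,0]
    E=c["extrinsics"];R=E[:3,:3]
    d=R.T@np.array([p[0],p[1],1]);return -R.T@E[:3,3],d/np.linalg.norm(d)
def tri(obs):
    A=np.zeros((3,3));b=np.zeros(3);rs=[ray(*o) for o in obs]
    for o,d in rs:
        P=np.eye(3)-np.outer(d,d);A+=P;b+=P@o
    x=np.linalg.solve(A,b)
    return x,max(np.linalg.norm(np.cross(x-o,d)) for o,d in rs)
def plane(c,uv,z):
    o,d=ray(c,uv);return o+d*(z-o[2])/d[2]
E
python3 - <<'E'
from h import *
np.set_printoptions(precision=4,suppress=True)
T=env.get_calibration("top");S=env.get_calibration("scene")
pts={"vb":((107,417),(667,76)),"vt":((102,411),(672,46)),"ab":((389,125),(370,302)),"at":((387,115),(370,272)),
"t_top":((143,33),(650,408)),"t_right":((251,118),(526,318)),"t_bot":((121,278),(663,182)),"t_left":((15,190),(783,263)),
"sA":((370,240),(402,205)),"sB":((430,265),(338,180)),"sC":((397,346),(383,113)),"sD":((334,322),(442,138)),
"fA":((630,58),(103,278)),"fB":((724,92),(3,240)),"fC":((697,176),(52,115)),"fD":((603,138),(150,152)),"win":((665,110),(75,195)),
"clear":((202,120),(577,314)),"green":((157,178),(624,264)),"pink":((152,80),(635,355)),"blue":((58,185),(733,262)),"e1":((110,232),(670,218)),"e2":((105,135),(684,308))}
R={}
for k,(a,b) in pts.items():
    a=(185+(a[0]+.5)/4-.5,155+(a[1]+.5)/4-.5);b=(185+(b[0]+.5)/3.8-.5,190+(b[1]+.5)/3.8-.5)
    x,e=tri([(T,a),(S,b)]);R[k]=x;print(k,x,round(e,4))
for a,b in ("AB","BC","CD","DA"): print(a,b,np.linalg.norm(R["f"+a]-R["f"+b]),np.linalg.norm(R["s"+a]-R["s"+b]))
E
```

```text
vb [0.3759 0.2221 0.0046] 0.0006
vt [0.3768 0.2214 0.0435] 0.0006
ab [ 0.6281 -0.005   0.0033] 0.0007
at [ 0.6272 -0.004   0.0421] 0.0017
t_top [0.7027 0.2066 0.0082] 0.0003
t_right [0.6314 0.1131 0.0043] 0.0007
t_bot [0.4917 0.2167 0.0067] 0.0008
t_left [0.564  0.3083 0.0095] 0.0006
sA [ 0.5298  0.0099 -0.0013] 0.0004
sB [ 0.5098 -0.0423 -0.0012] 0.0013
sC [ 0.4401 -0.0142  0.004 ] 0.0006
sD [0.4595 0.0376 0.0011] 0.0004
fA [ 0.6721 -0.1985  0.0707] 0.0014
fB [ 0.6456 -0.2772  0.0703] 0.0005
fC [ 0.5642 -0.249   0.1212] 0.0025
fD [ 0.5925 -0.1722  0.122 ] 0.0003
win [ 0.6216 -0.2245  0.101 ] 0.0002
clear [0.6274 0.1525 0.0099] 0.0007
green [0.5769 0.188  0.009 ] 0.0011
pink [0.6607 0.196  0.0118] 0.0005
blue [0.5685 0.2709 0.0118] 0.0006
e1 [0.5297 0.2243 0.0103] 0.002
e2 [0.613  0.2335 0.0088] 0.001
A B 0.08302049773113993 0.05597100463049219
B C 0.10010505865084565 0.07533466634521341
C D 0.08177977889021944 0.055335755302668654
D A 0.09831115623263034 0.07559129228890572
```

Top and scene crops: the violet stands at top-crop (107,417), amber at (389,125), the slide's centre at (382,293), the empty places at (110,232) and (105,135), and the stage corners around the window at (665,110). The sizes agree: slide 56x75 mm, face 83x99 mm. The face is measured sloping about 31° down *away* from the robot, so I will check that against the "left" in the text with the wrist camera.

```bash
python3 -m crank '[[[0,0,0],[0,0,0.054],1],[[0,0,0],[0,0,0.054],1],[[-0.218,0.265,0],[0,0,0],1],[[-0.218,0.265,0],[0,0,0],1],[[-0.218,0.265,0],[0,0,0],1],[[-0.218,0.265,0],[0,0,0],1],[[-0.218,0.265,0],[0,0,0],1],[[-0.218,0.265,0],[0,0,0],1]]'
python3 -m crank '[[[-0.218,0.265,0],[0,0,0],1],[[-0.218,0.265,0],[0,0,0],1],[[-0.218,0.265,0],[0,0,0],1],[[-0.218,0.265,0],[0,0,0],1],[[-0.218,0.265,0],[0,0,0],1],[[-0.218,0.265,0],[0,0,0],1],[[-0.218,0.265,0],[0,0,0],1],[[-0.218,0.265,0],[0,0,0],1]]'
python3 -m crank '[[[-0.218,0.265,0],[0,0,0],1],[[-0.218,0.265,0],[0,0,0],1],[[-0.218,0.265,0],[0,0,0],1],[[-0.218,0.265,0],[0,0,0],1],[[-0.218,0.265,0],[0,0,0],1],[[-0.218,0.265,0],[0,0,0],1],[[-0.218,0.265,0],[0,0,0],1],[[-0.218,0.265,0],[0,0,0],1]]'
python3 - <<'E'
from h import *
c=env.get_calibration("wrist");im=env.grab_frame("wrist")
np.savez("w1.npz",**c)
print(env.get_obs()["clock"],env.get_obs()["eef_pos"],env.get_obs()["tcp_rot"],env.get_obs()["q"]);E=c["extrinsics"];print("cam",-E[:3,:3].T@E[:3,3])
cv2.imwrite("pics/w1.png",cv2.resize(im,(800,600),interpolation=cv2.INTER_CUBIC))
E
```

```text
clock: 0.82
eef_pos: [0.3116, -0.4668, 0.2484]
tcp_rot: [0.213, -3.134, -0.0]
contact_force: [0.6, -0.2, 0.9]
grip_width: 0.0874
clock: 1.48
eef_pos: [0.4557, -0.233, 0.2486]
tcp_rot: [-0.214, 3.134, 0.0]
contact_force: [1.0, 0.6, -0.0]
grip_width: 0.088
clock: 2.15
eef_pos: [0.5997, 0.0007, 0.2485]
tcp_rot: [0.214, -3.134, 0.0]
contact_force: [0.6, -0.8, -0.3]
grip_width: 0.0876
2.2 [0.60284152 0.00464717 0.24787324] [-2.17077891e-01  3.13304129e+00  4.76938173e-04] [ 3.31471818e-01  2.40935328e-01 -1.55718124e-01 -2.56652424e-05
 -1.17305966e+00 -1.76390606e+00]
cam [ 0.52377511 -0.01063083  0.38471501]
```

View pics/w1.png

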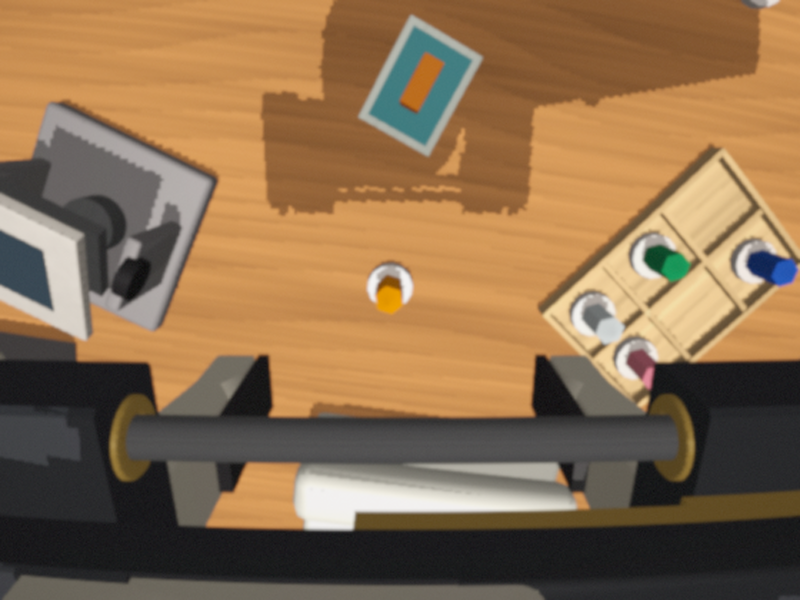

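Wrist picture: amber's stand at (390,286) and its tip at (388,310); e1's floor near (712,207), e2's near (698,308); slide centre (421,86). Again the stage shows its raised edge toward the robot.

Run:
```python
from h import *
np.set_printoptions(precision=4,suppress=True)
c=dict(np.load("w1.npz"));T=env.get_calibration("top");S=env.get_calibration("scene")
w=lambda u,v:((u+.5)*.7-.5,(v+.5)*.7-.5)
t=lambda u,v:(185+(u+.5)/4-.5,155+(v+.5)/4-.5)
s=lambda u,v:(185+(u+.5)/3.8-.5,190+(v+.5)/3.8-.5)
for k,p,z,q,r in [("ab",(390,286),.01,(389,125),(370,302)),("at",(388,310),.05,(387,115),(370,272)),("e1",(712,207),.004,(110,232),(670,218)),("e2",(698,308),.004,(105,135),(684,308)),("slide",(421,86),.005,(382,293),(391,159)),("sA",(429,156),.005,(370,240),(402,205)),("sD",(482,58),.005,(334,322),(442,138)),("sB",(360,117),.005,(430,265),(338,180)),("sC",(412,16),.005,(397,346),(383,113)),
 ("ttop",(722,150),.016,(121,278),(663,182)),("fD",(87,240),.12,(603,138),(150,152)),("fA",(90,338),.075,(630,58),(103,278))]:
    print(k,"plane",plane(c,w(*p),z),plane(T,t(*q),z),plane(S,s(*r),z),"tri wrist+top",*tri([(c,w(*p)),(T,t(*q))]),tri([(c,w(*p)),(T,t(*q)),(S,s(*r))]))
o=env.get_obs();print(o["eef_pos"],o["tcp_rot"])
```

```text
ab plane [ 0.631 -0.005  0.01 ] [ 0.6265 -0.0043  0.01  ] [ 0.6326 -0.0052  0.01  ] tri wrist+top [ 0.6068 -0.0052  0.0928] 0.0011591150357796868 (array([ 0.6298, -0.0049,  0.006 ]), np.float64(0.002403230193476963))
at plane [ 0.6365 -0.0048  0.05  ] [ 0.6252 -0.0024  0.05  ] [ 0.6328 -0.0052  0.05  ] tri wrist+top [ 0.5972 -0.0045  0.1651] 0.002324131024742039 (array([ 0.6313, -0.0041,  0.0489]), np.float64(0.005949201413885227))
e1 plane [0.5386 0.2265 0.004 ] [0.5309 0.2272 0.004 ] [0.5252 0.2232 0.004 ] tri wrist+top [ 0.5356  0.2291 -0.0024] 0.0035157254667492863 (array([0.5332, 0.2235, 0.0117]), np.float64(0.005357118303582352))
e2 plane [0.6175 0.239  0.004 ] [0.6141 0.2351 0.004 ] [0.6098 0.2332 0.004 ] tri wrist+top [0.6142 0.2342 0.0109] 0.001636560552195597 (array([0.6142, 0.2334, 0.0111]), np.float64(0.0018822176807151629))
slide plane [ 0.4876 -0.0023  0.005 ] [ 0.4841 -0.0014  0.005 ] [ 0.4888 -0.0024  0.005 ] tri wrist+top [ 0.4863 -0.0017 -0.0088] 0.00029633226971023874 (array([ 0.4859, -0.0021,  0.0006]), np.float64(0.0013255100180716692))
sA plane [0.5336 0.0101 0.
[... 823 characters left out ...]
992))
ttop plane [0.4977 0.2151 0.016 ] [0.4902 0.2148 0.016 ] [0.499  0.2163 0.016 ] tri wrist+top [0.4943 0.2171 0.0097] 0.0033950229010397386 (array([0.4943, 0.217 , 0.0099]), np.float64(0.003405020749290173))
fD plane [ 0.5959 -0.17    0.12  ] [ 0.593  -0.1728  0.12  ] [ 0.5909 -0.1724  0.12  ] tri wrist+top [ 0.5959 -0.1733  0.1143] 0.001529427634456151 (array([ 0.5937, -0.1712,  0.1218]), np.float64(0.002814084963443489))
fA plane [ 0.6743 -0.1977  0.075 ] [ 0.6712 -0.1994  0.075 ] [ 0.6749 -0.1961  0.075 ] tri wrist+top [ 0.6732 -0.1989  0.0738] 0.0017576439829432356 (array([ 0.6733, -0.1982,  0.0733]), np.float64(0.002213304177973567))
[0.6028 0.0046 0.2479] [-0.2171  3.133   0.0005]
```

```bash
python3 -m crank '[[[-0.133,-0.067,0.2],[0,0,0],1],[[-0.133,-0.067,0.2],[0,0,0],1],[[0,0,0.33],[0,0,0],1],[[0,0,0.33],[0,0,0],1],[[0,0,0.33],[0,0,0],1],[[0,0,0.33],[0,0,0],1],[[0,0,0.25],[0,0,0],1],[[0,0,0.15],[0,0,0],1]]'
python3 -m crank '[[[0,0,0],[0,0,0],1],[[0,0,0],[0,0,0],0.3],[[0,0,0],[0,0,0],0],[[0,0,0],[0,0,0],0],[[0,0,0],[0,0,0],0],[[0,0,0],[0,0,0],0],[[0,0,0],[0,0,0],0],[[0,0,0],[0,0,0],0]]'
python3 - <<'E'
from h import *
c=env.get_calibration("wrist");im=env.grab_frame("wrist")
print(env.get_obs()["clock"],env.get_obs()["eef_pos"],env.get_obs()["tcp_rot"],env.get_obs()["grip_width"])
cv2.imwrite("pics/w2.png",im)
E
```

```text
clock: 2.87
eef_pos: [0.6254, -0.0111, 0.0329]
tcp_rot: [0.212, -3.13, 0.001]
contact_force: [-0.4, 0.1, -0.6]
grip_width: 0.0877
clock: 3.53
eef_pos: [0.6276, -0.0106, 0.0371]
tcp_rot: [-0.214, 3.133, 0.0]
contact_force: [0.1, 0.1, 0.4]
grip_width: 0.0466
3.5833 [ 0.6274752  -0.01062345  0.03693507] [-2.13569405e-01  3.13381227e+00  1.74417798e-04] 0.04289100565482252
```

```bash
python3 -m crank '[[[-0.04,0.05,0],[0,0,0],0.45],[[0,0,0],[0,0,0],0],[[0,0,0],[0,0,0],0],[[0,0,0],[0,0,0],0],[[0,0,0],[0,0,0],0],[[0,0,0],[0,0,0],0],[[0,0,0],[0,0,0],0],[[0,0,0],[0,0,0],0]]'
python3 - <<'E'
from h import *
im=env.grab_frame("wrist")
for i in range(3): o=env.get_obs();print(o["clock"],o["eef_pos"],o["grip_width"],o["contact_force"])
cv2.imwrite("pics/w2.png",im)
E
```

```text
clock: 4.25
eef_pos: [0.6306, -0.0052, 0.0365]
tcp_rot: [0.213, -3.134, 0.0]
contact_force: [0.5, 0.3, 0.1]
grip_width: 0.0193
4.3 [ 0.63058052 -0.00523437  0.03647951] 0.01951242292998535 [ 1.16275332 -0.46118242 -0.74901572]
4.3 [ 0.63058052 -0.00523437  0.03647951] 0.01951242292998535 [ 1.16275332 -0.46118242 -0.74901572]
4.3 [ 0.63058052 -0.00523437  0.03647951] 0.01951242292998535 [ 1.16275332 -0.46118242 -0.74901572]
```

```bash
python3 -m crank '[[[0,0,-0.15],[0,0,0],0],[[0,0,-0.3],[0,0,0],0],[[0,0,-0.3],[0,0,0],0],[[0,0,-0.25],[0,0,0],0],[[-0.02,0.2,0],[0,0,0],0],[[-0.025,0.3,0],[0,0,0],0],[[-0.025,0.3,0],[0,0,0],0],[[-0.025,0.3,0],[0,0,0],0]]'
python3 -m crank '[[[-0.025,0.3,0],[0,0,0],0],[[-0.025,0.3,0],[0,0,0],0],[[-0.025,0.3,0],[0,0,0],0],[[-0.021,0.25,0],[0,0,0],0],[[-0.02,0.143,0],[0,0,0],0],[[0,0,0],[0,0,0],0],[[0,0,0],[0,0,0],0],[[0,0,0],[0,0,0],0]]'
python3 - <<'E'
from h import *
c=env.get_calibration("wrist");im=env.grab_frame("wrist");np.savez("w3.npz",**c)
o=env.get_obs();print(o["clock"],o["eef_pos"],o["tcp_rot"],o["grip_width"],o["contact_force"])
cv2.imwrite("pics/w3.png",cv2.resize(im,(800,600),interpolation=cv2.INTER_CUBIC))
E
```

```text
clock: 4.97
eef_pos: [0.6249, 0.106, 0.1369]
tcp_rot: [-0.212, 3.134, 0.001]
contact_force: [0.5, 0.2, -0.8]
grip_width: 0.0192
clock: 5.63
eef_pos: [0.6189, 0.234, 0.1364]
tcp_rot: [0.213, -3.134, 0.001]
contact_force: [0.7, 0.0, -1.4]
grip_width: 0.0192
5.6833 [0.61900706 0.23376148 0.13645311] [ 2.12376716e-01 -3.13391971e+00  4.51005174e-04] 0.01954623487186531 [ 0.36094458  0.06767287 -0.27361026]
```

View pics/w3.png

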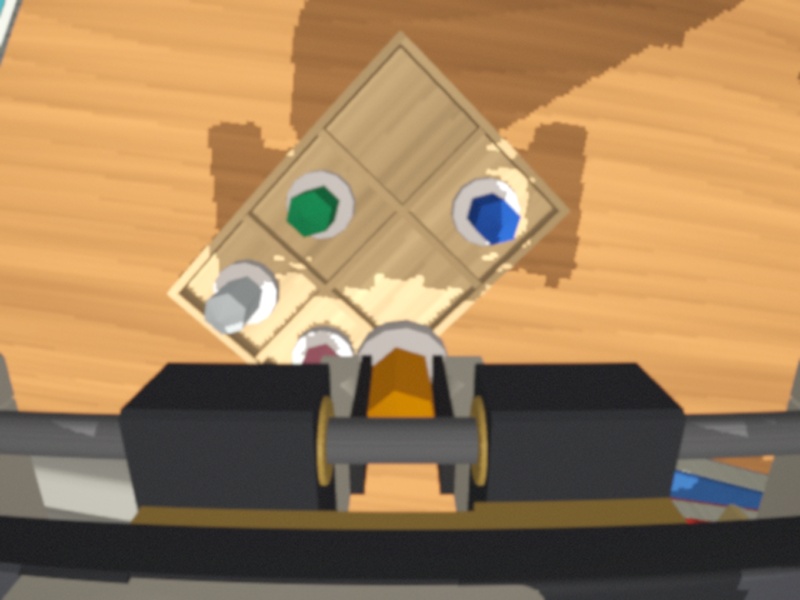

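Amber hangs upright. The tray's outer corners are at (401,33), (170,293) and (568,211), the central wall cross next to e1/e2 at (402,205), and the other cross at (330,289).

Run:
```python
from h import *
np.set_printoptions(precision=4,suppress=True)
c=dict(np.load("w3.npz"));w=lambda u,v:((u+.5)*.7-.5,(v+.5)*.7-.5)
P={k:plane(c,w(*p),.016)[:2] for k,p in dict(top=(401,33),left=(170,293),right=(568,211),x1=(402,205),x2=(330,289)).items()}
# tray model coords: origin centre, r along row (175), p across (118): row A = green/e1 side
M=dict(top=(87.5,-59),left=(-87.5,-59),right=(87.5,59),x1=(28.5,0),x2=(-28.5,0))
A=np.array([M[k] for k in P])/1000;B=np.array([P[k] for k in P])
a=A-A.mean(0);b=B-B.mean(0);U,s,V=np.linalg.svd(a.T@b);R=(U@V).T
f=lambda m:R@(np.array(m)/1000-A.mean(0))+B.mean(0)
print({k:(P[k],P[k]-f(M[k])) for k in P});print("e1",f((57,-28.5)),"e2",f((0,28.5)))
```

```text
{'top': (array([0.4967, 0.216 ]), array([0.0021, 0.0003])), 'left': (array([0.6356, 0.1129]), array([-0.    ,  0.0009])), 'right': (array([0.5661, 0.309 ]), array([ 0.0015, -0.0018])), 'x1': (array([0.5746, 0.2271]), array([-0.0025, -0.0012])), 'x2': (array([0.6221, 0.1962]), array([-0.001 ,  0.0017]))}
e1 [0.5373 0.2222] e2 [0.617  0.2343]
```

```bash
python3 -m crank '[[[0.02,0,0.2],[0,0,0],0],[[0,0,0.25],[0,0,0],0],[[0,0,0.2],[0,0,0],0],[[0,0,0.15],[0,0,0],0],[[0,0,0.1],[0,0,0],0],[[0,0,0.05],[0,0,0],0],[[0,0,0],[0,0,0],0],[[0,0,0],[0,0,0],0]]'
python3 -m crank '[[[0,0,0],[0,0,0],0.25],[[0,0,0],[0,0,0],0.3],[[0,0,0],[0,0,0],0.4],[[0,0,0],[0,0,0],0.45],[[0,0,-0.1],[0,0,0],0.45],[[0,0,-0.25],[0,0,0],0.45],[[0,0,-0.35],[0,0,0],0.45],[[0,0,-0.4],[0,0,0],0.45]]'
python3 - <<'E'
from h import *
o=env.get_obs();print(o["clock"],o["eef_pos"],o["tcp_rot"],o["grip_width"],o["contact_force"])
E
```

```text
clock: 6.35
eef_pos: [0.6177, 0.2342, 0.0422]
tcp_rot: [-0.213, 3.134, 0.0]
contact_force: [0.8, 0.8, 0.4]
grip_width: 0.0191
clock: 7.02
eef_pos: [0.6161, 0.2339, 0.1519]
tcp_rot: [0.214, -3.131, 0.003]
contact_force: [1.3, 0.1, 0.7]
grip_width: 0.0394
7.0167 [0.61608104 0.23392526 0.15185395] [ 2.13532775e-01 -3.13137968e+00  2.75457453e-03] 0.03938353442335443 [1.2701314  0.09088506 0.74310468]
```

```bash
python3 -m crank '[[[0.2,0.012,0],[0,0,0],0.6],[[0.3,0.017,0],[0,0,0],0.8],[[0.3,0.017,0],[0,0,0],0.8],[[0.3,0.017,0],[0,0,0],0.8],[[0.25,0.017,0],[0,0,0],0.8],[[0.16,0.006,0],[0,0,0],0.8],[[0,0,0],[0,0,0],0.8],[[0,0,0],[0,0,0],0.8]]'
python3 - <<'E'
from h import *
c=env.get_calibration("wrist");im=env.grab_frame("wrist");np.savez("w4.npz",**c)
o=env.get_obs();print(o["clock"],o["eef_pos"],o["tcp_rot"],o["grip_width"],o["contact_force"])
cv2.imwrite("pics/w4.png",cv2.resize(im,(800,600),interpolation=cv2.INTER_CUBIC))
E
```

```text
clock: 7.68
eef_pos: [0.4662, 0.2229, 0.153]
tcp_rot: [-0.216, 3.132, 0.002]
contact_force: [0.2, -1.0, -0.1]
grip_width: 0.07
7.7333 [0.46683978 0.22312916 0.15271839] [-2.15113461e-01  3.13251632e+00  1.83385313e-03] 0.06988801377070473 [-0.41759547 -0.16543429 -0.00882711]
```

View pics/w4.png

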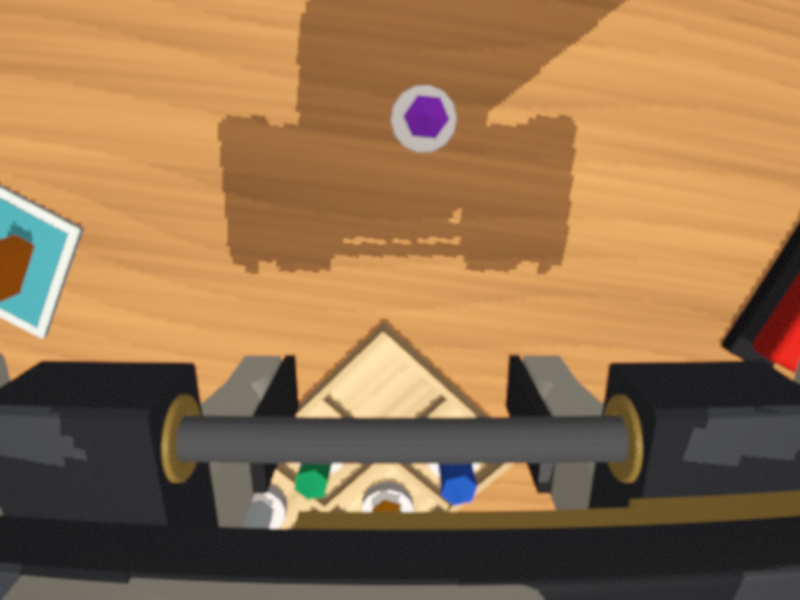

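Violet's stand is at (424,118), stone tip at (427,117), with its six-sided corners pointing along the jaws, so I will turn 30°. Amber is standing in e2 (387,500).

Run:
```python
from h import *
np.set_printoptions(precision=4,suppress=True)
c=dict(np.load("w4.npz"));w=lambda u,v:((u+.5)*.7-.5,(v+.5)*.7-.5)
S=env.get_calibration("scene")
b=plane(c,w(424,118),.01);print(b,plane(c,w(427,117),.05),plane(S,(185+667.5/3.8-.5,190+76.5/3.8-.5),.01))
print("tri tip",tri([(c,w(427,117)),(S,(185+672.5/3.8-.5,190+46.5/3.8-.5))]))
from scipy.spatial.transform import Rotation as R
o=env.get_obs();r=R.from_rotvec(o["tcp_rot"])
t=np.array([b[0],b[1],.0365]);print(r.as_matrix()); print("shift",r.inv().apply(t-o["eef_pos"]), "after +30:",(r*R.from_euler("z",30,degrees=True)).inv().apply(t-o["eef_pos"]))
```

```text
[0.3792 0.2216 0.01  ] [0.3801 0.2214 0.05  ] [0.3807 0.2208 0.01  ]
tri tip (array([0.38  , 0.2209, 0.0469]), np.float64(0.0005467462720979477))
[[-0.9906 -0.1367  0.0016]
 [-0.1367  0.9906  0.0013]
 [-0.0018  0.001  -1.    ]]
shift [0.0872 0.0103 0.1161] after +30: [ 0.0807 -0.0347  0.1161]
```

```bash
python3 -m crank '[[[0,0,0],[0,0,0.0667],0.8],[[0,0,0],[0,0,0.0667],0.8],[[0,0,0],[0,0,0.0667],0.8],[[0,0,0],[0,0,0.0667],0.8],[[0,0,0],[0,0,0.0667],0.8],[[0.27,-0.116,0],[0,0,0],0.8],[[0.27,-0.116,0],[0,0,0],0.8],[[0.267,-0.115,0],[0,0,0],0.8]]'
python3 -m crank '[[[0,0,0.3],[0,0,0],0.8],[[0,0,0.3],[0,0,0],0.8],[[0,0,0.25],[0,0,0],0.8],[[0,0,0.2],[0,0,0],0.8],[[0,0,0.11],[0,0,0],0.8],[[0,0,0],[0,0,0],0.6],[[0,0,0],[0,0,0],0.5],[[0,0,0],[0,0,0],0.5]]'
```

```text
clock: 8.4
eef_pos: [0.3786, 0.2209, 0.1513]
tcp_rot: [-0.608, -3.082, 0.001]
contact_force: [-1.2, 0.7, 1.0]
grip_width: 0.0699
clock: 9.07
eef_pos: [0.3793, 0.2216, 0.0362]
tcp_rot: [0.605, 3.082, 0.001]
contact_force: [-0.6, 0.3, -0.6]
grip_width: 0.0556
```

```bash
python3 -m crank '[[[0,0,0],[0,0,0],0.3],[[0,0,0],[0,0,0],0],[[0,0,0],[0,0,0],0],[[0,0,0],[0,0,0],0],[[0,0,0],[0,0,0],0],[[0,0,0],[0,0,0],0],[[0,0,0],[0,0,0],0],[[0,0,0],[0,0,0],0]]'
python3 -m crank '[[[0,0,0],[0,0,0],0],[[0,0,-0.15],[0,0,0],0],[[0,0,-0.3],[0,0,0],0],[[0,0,-0.3],[0,0,0],0],[[0,0,-0.25],[0,0,-0.0667],0],[[0,0,0],[0,0,-0.0667],0],[[0,0,0],[0,0,-0.0667],0],[[0,0,0],[0,0,-0.0667],0]]'
python3 - <<'E'
from h import *
from scipy.spatial.transform import Rotation as R
o=env.get_obs();r=R.from_rotvec(o["tcp_rot"])
t=np.array([.537,.223,.0412]);print(o["eef_pos"],o["grip_width"],r.as_matrix()[:,1],(r*R.from_euler("z",-6,degrees=True)).inv().apply(t-o["eef_pos"]))
E
```

```text
clock: 9.73
eef_pos: [0.3787, 0.2212, 0.0359]
tcp_rot: [0.605, 3.083, 0.001]
contact_force: [-1.3, -0.6, 5.9]
grip_width: 0.0189
clock: 10.4
eef_pos: [0.3784, 0.221, 0.1359]
tcp_rot: [-0.057, 3.141, 0.002]
contact_force: [-0.6, -0.8, -1.0]
grip_width: 0.0191
[0.37838321 0.22095368 0.13593996] 0.019139370124635804 [-3.63508247e-02  9.99338594e-01  9.95705950e-04] [-0.15728437 -0.02036749  0.09479412]
```

```bash
python3 -m crank '[[[0,0,0],[0,0,-0.0667],0],[[-0.15,-0.02,0],[0,0,0],0],[[-0.28,-0.035,0],[0,0,0],0],[[-0.3,-0.04,0],[0,0,0],0],[[-0.3,-0.04,0],[0,0,0],0],[[-0.28,-0.035,0],[0,0,0],0],[[-0.18,-0.02,0],[0,0,0],0],[[-0.075,-0.01,0],[0,0,0],0]]'
python3 -m crank '[[[0,0,0],[0,0,0],0],[[0,0,0.2],[0,0,0],0],[[0,0,0.25],[0,0,0],0],[[0,0,0.2],[0,0,0],0],[[0,0,0.15],[0,0,0],0],[[0,0,0.1],[0,0,0],0],[[0,0,0.05],[0,0,0],0],[[0,0,0],[0,0,0],0]]'
```

```text
clock: 11.07
eef_pos: [0.5383, 0.2221, 0.1346]
tcp_rot: [0.212, -3.134, 0.001]
contact_force: [0.0, -0.1, -0.1]
grip_width: 0.0188
clock: 11.73
eef_pos: [0.5354, 0.2223, 0.0405]
tcp_rot: [0.215, -3.133, 0.001]
contact_force: [0.2, 0.4, -0.1]
grip_width: 0.0196
```

```bash
python3 -m crank '[[[0,0,0],[0,0,0],0.25],[[0,0,0],[0,0,0],0.3],[[0,0,0],[0,0,0],0.4],[[0,0,0],[0,0,0],0.45],[[0,0,-0.1],[0,0,0],0.45],[[0,0,-0.25],[0,0,0],0.45],[[0,0,-0.4],[0,0,0],0.45],[[0,0,-0.4],[0,0,0],0.45]]'
python3 -m crank '[[[0,-0.35,0],[0,0,0],0.6],[[0,-0.35,0],[0,0,0],0.7],[[0,-0.35,0],[0,0,0.0667],0.7],[[-0.1,-0.3,0],[0,0,0.0667],0.7],[[-0.1,0,0],[0,0,0.0667],0.7],[[-0.1,0,0],[0,0,0.0667],0.7],[[0,0,0],[0,0,0.06],0.7],[[0,0,0],[0,0,0],0.7]]'
python3 - <<'E'
from h import *
c=env.get_calibration("wrist");im=env.grab_frame("wrist");np.savez("w5.npz",**c)
o=env.get_obs();print(o["clock"],o["eef_pos"],o["tcp_rot"],o["grip_width"],o["contact_force"])
cv2.imwrite("pics/w5.png",cv2.resize(im,(800,600),interpolation=cv2.INTER_CUBIC))
E
```

```text
clock: 12.4
eef_pos: [0.5356, 0.2217, 0.1568]
tcp_rot: [0.214, -3.132, 0.002]
contact_force: [1.5, 0.1, 0.4]
grip_width: 0.0394
clock: 13.07
eef_pos: [0.5817, 0.0857, 0.1563]
tcp_rot: [0.597, 3.084, 0.001]
contact_force: [0.1, 0.8, -0.2]
grip_width: 0.0607
13.1167 [0.58134746 0.08588805 0.15620447] [5.87463860e-01 3.08586521e+00 4.51708887e-04] 0.061094671788517164 [ 0.45060536 -0.49257686  0.14067247]
```

View pics/w5.png

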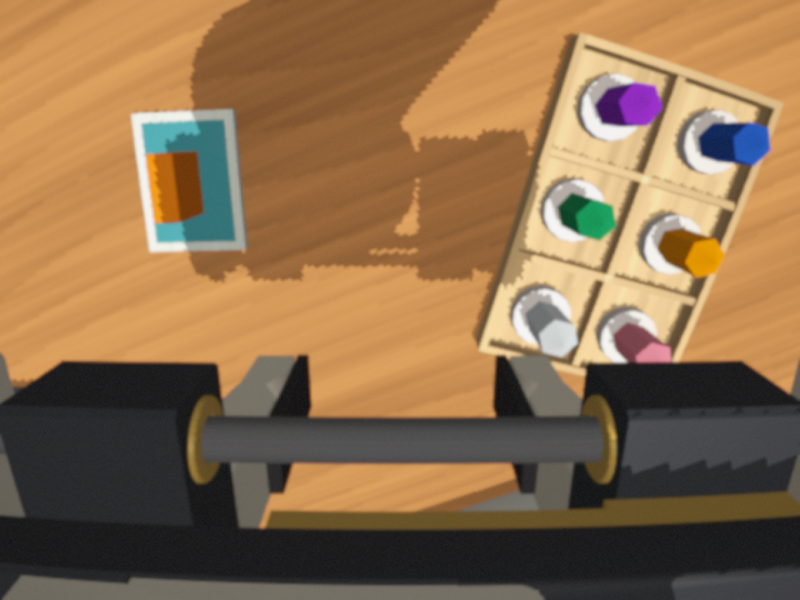

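All six places are filled and everything is upright: violet stand (612,107), amber stand (677,245). Slide plate corners are (132,115), (234,110), (245,248) and (150,251).

Run:
```python
from h import *
from scipy.spatial.transform import Rotation as R
np.set_printoptions(precision=4,suppress=True)
c=dict(np.load("w5.npz"));w=lambda u,v:((u+.5)*.7-.5,(v+.5)*.7-.5)
print("v",plane(c,w(612,107),.014),"a",plane(c,w(677,245),.014))
Q=np.array([plane(c,w(*p),.005) for p in [(132,115),(234,110),(245,248),(150,251)]]);print(Q)
m=Q.mean(0);d=(Q[2]+Q[3]-Q[0]-Q[1]);h=np.degrees(np.arctan2(d[1],d[0]))
print("centre",m,"x heading",h)
o=env.get_obs();r=R.from_rotvec(o["tcp_rot"]);Y=r.as_matrix()[:,1];print("tool y heading",np.degrees(np.arctan2(Y[1],Y[0])))
print("shift",r.inv().apply(np.array([m[0],m[1],.029])-o["eef_pos"]))
```

```text
v [0.536  0.2209 0.014 ] a [0.6199 0.2354 0.014 ]
[[ 0.4435 -0.0156  0.005 ]
 [ 0.4636  0.0372  0.005 ]
 [ 0.533   0.0095  0.005 ]
 [ 0.5134 -0.0428  0.005 ]]
centre [ 0.4884 -0.0029  0.005 ] x heading -21.516052347002905
tool y heading 68.44287346942303
shift [ 0.0539 -0.1168  0.1272]
```

```bash
python3 -m crank '[[[0.1,-0.2,0],[0,0,0],0.7],[[0.14,-0.31,0],[0,0,0],0.7],[[0.14,-0.31,0],[0,0,0],0.7],[[0.11,-0.25,0],[0,0,0],0.7],[[0.05,-0.1,0],[0,0,0],0.7],[[0,0,0.2],[0,0,0],0.7],[[0,0,0.3],[0,0,0],0.7],[[0,0,0.2],[0,0,0],0.7]]'
python3 -m crank '[[[0,0,0.25],[0,0,0],0.6],[[0,0,0.2],[0,0,0],0.6],[[0,0,0.1],[0,0,0],0.5],[[0,0,0],[0,0,0],0.4],[[0,0,0],[0,0,0],0.4],[[0,0,0],[0,0,0],0.4],[[0,0,0],[0,0,0],0.4],[[0,0,0],[0,0,0],0.4]]'
python3 - <<'E'
from station import env
o=env.get_obs();print(o["eef_pos"],o["tcp_rot"],o["grip_width"])
E
```

```text
clock: 13.78
eef_pos: [0.4877, -0.0025, 0.0851]
tcp_rot: [0.584, 3.086, 0.002]
contact_force: [-0.4, -0.4, -0.8]
grip_width: 0.061
clock: 14.45
eef_pos: [0.4887, -0.0024, 0.0316]
tcp_rot: [0.587, 3.084, 0.002]
contact_force: [-0.3, 0.2, 0.6]
grip_width: 0.0354
[ 0.48867519 -0.00239088  0.03161146] [5.87464422e-01 3.08437570e+00 1.68210390e-03] 0.03535480454164078
```

```bash
python3 -m crank '[[[0,0,0.01],[0,0,0],0.2],[[0,0,0],[0,0,0],0],[[0,0,0],[0,0,0],0],[[0,0,0],[0,0,0],0],[[0,0,0],[0,0,0],0],[[0,0,0],[0,0,0],0],[[0,0,-0.1],[0,0,0],0],[[0,0,-0.2],[0,0,0],0]]'
python3 -m crank '[[[0,0,-0.35],[0,0,0],0],[[0,0,-0.35],[0,0,0],0],[[0,0,-0.35],[0,0,0],0],[[0,0,-0.35],[0,0,0],0],[[0,0,-0.35],[0,0,0],0],[[-0.1,-0.2,-0.2],[0,0,0],0],[[-0.3,-0.3,0],[0,0,0],0],[[-0.2,-0.2,0],[0,0,0],0]]'
python3 -m crank '[[[0,0,0],[0,0,0],0],[[0,0,0],[0,0,0],0],[[0,0,0],[0,0,0],0],[[0,0,0],[0,0,0],0],[[0,0,0],[0,0,0],0],[[0,0,0],[0,0,0],0],[[0,0,0],[0,0,0],0],[[0,0,0],[0,0,0],0]]'
python3 - <<'E'
from h import *
c=env.get_calibration("wrist");im=env.grab_frame("wrist");np.savez("w6.npz",**c)
o=env.get_obs();print(o["clock"],o["eef_pos"],o["tcp_rot"],o["grip_width"],o["contact_force"])
cv2.imwrite("pics/w6.png",cv2.resize(im,(800,600),interpolation=cv2.INTER_CUBIC))
E
```

```text
clock: 15.12
eef_pos: [0.4862, -0.0033, 0.0579]
tcp_rot: [-0.589, -3.082, 0.004]
contact_force: [-0.4, 0.0, -0.9]
grip_width: 0.014
clock: 15.78
eef_pos: [0.5188, -0.0903, 0.2567]
tcp_rot: [0.585, 3.083, 0.002]
contact_force: [0.3, 0.8, -0.9]
grip_width: 0.014
clock: 16.45
eef_pos: [0.5177, -0.0887, 0.2547]
tcp_rot: [0.588, 3.086, 0.0]
contact_force: [0.8, 0.2, -1.4]
grip_width: 0.0137
16.5 [ 0.5176657  -0.08884675  0.25465921] [5.87970458e-01 3.08593616e+00 1.12836751e-04] 0.013795765281929235 [-0.19977154  0.19837458 -0.40604786]
```

View pics/w6.png

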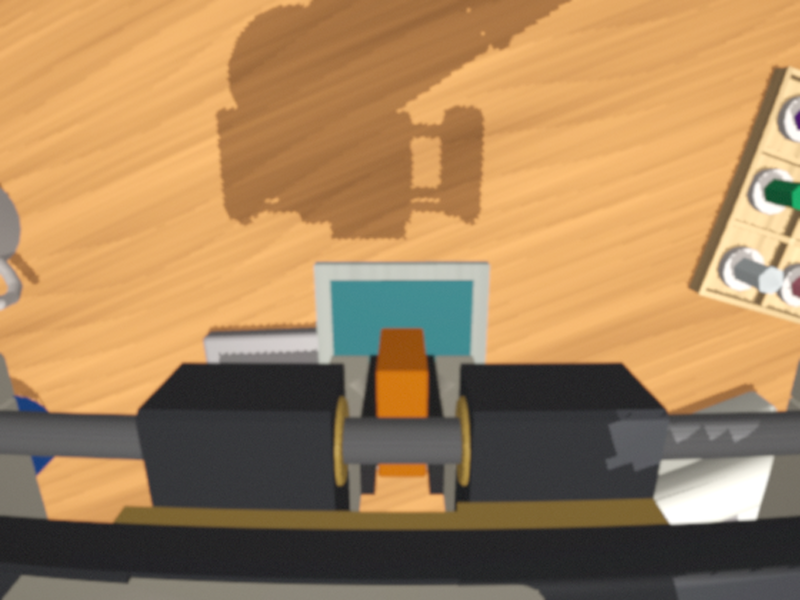

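The slide is held square between the jaws (plate (315-490, 262)). The stage is hidden, so I go beyond it and look back.

```bash
python3 -m crank '[[[-0.2,-0.06,-0.1],[0,0,0],0],[[-0.35,-0.12,-0.1],[0,0,0],0],[[-0.35,-0.12,0],[0,0,0],0],[[-0.35,-0.12,0],[0,0,0],0],[[-0.35,-0.12,0],[0,0,0],0],[[-0.35,-0.12,0],[0,0,0],0],[[-0.35,-0.12,0],[0,0,0],0],[[-0.2,-0.07,0],[0,0,-0.032],0]]'
python3 -m crank '[[[0,0,0],[0,0,0],0],[[0,0,0],[0,0,0],0],[[0,0,0],[0,0,0],0],[[0,0,0],[0,0,0],0],[[0,0,0],[0,0,0],0],[[0,0,0],[0,0,0],0],[[0,0,0],[0,0,0],0],[[0,0,0],[0,0,0],0]]'
python3 - <<'E'
from h import *
c=env.get_calibration("wrist");im=env.grab_frame("wrist");np.savez("w7.npz",**c)
o=env.get_obs();print(o["clock"],o["eef_pos"],o["tcp_rot"],o["grip_width"],o["q"])
cv2.imwrite("pics/w7.png",cv2.resize(im,(800,600),interpolation=cv2.INTER_CUBIC))
E
```

```text
clock: 17.17
eef_pos: [0.7207, -0.2627, 0.2729]
tcp_rot: [-0.514, -3.098, 0.001]
contact_force: [-0.6, 0.2, -2.0]
grip_width: 0.0141
clock: 17.83
eef_pos: [0.7187, -0.2599, 0.2752]
tcp_rot: [0.511, 3.099, 0.0]
contact_force: [0.4, 0.1, -1.1]
grip_width: 0.0141
17.8833 [ 0.71869475 -0.26000534  0.27500076] [5.10739383e-01 3.09933290e+00 7.67442541e-05] 0.01387173487006221 [-9.34668822e-02  4.95971799e-01  2.85477137e-01 -1.70690189e-05
 -1.35984014e+00 -1.80397043e+00]
```

View pics/w7.png

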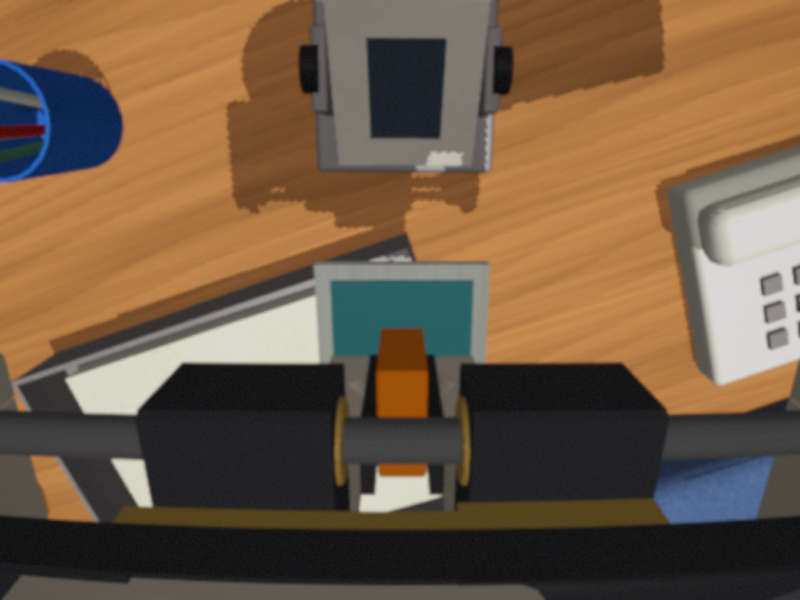

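The window's corners are at (367,38), (446,40), (440,138) and (371,137). It is wider at the end toward the robot (nearer the camera), which confirms up-slope is toward the robot. I now fit the stage pose over all views.

```bash
cat > fit.py <<'E'
from h import *
from scipy.optimize import least_squares
from scipy.spatial.transform import Rotation as R
np.set_printoptions(precision=4,suppress=True)
W=dict(np.load("w7.npz"));W1=dict(np.load("w1.npz"));T=env.get_calibration("top");S=env.get_calibration("scene")
w=lambda u,v:((u+.5)*.7-.5,(v+.5)*.7-.5)
t=lambda u,v:(185+(u+.5)/4-.5,155+(v+.5)/4-.5)
s=lambda u,v:(185+(u+.5)/3.8-.5,190+(v+.5)/3.8-.5)
def proj(c,X):
    K=np.array([[c["fx"],0,c["cx"]],[0,c["fy"],c["cy"]],[0,0,1]]);E=c["extrinsics"]
    return cv2.projectPoints(np.asarray(X).reshape(-1,1,3),cv2.Rodrigues(E[:3,:3])[0],E[:3,3],K,c["dist_coeffs"])[0][:,0]
F=np.array([(-50,42,0),(-50,-42,0),(50,-42,0),(50,42,0)])/1000 # low/high slope corners; sign of y solved by choice below
y0=np.cross([.484,-.163,.857],[-.811,.275,.515]) # y = z x x
print("y axis",y0)
x0=np.array([-.811,.275,.515]);z0=np.array([.484,-.163,.857])
R0=R.from_matrix(np.linalg.qr(np.c_[x0,y0,z0])[0]*np.sign(np.diag(np.linalg.qr(np.c_[x0,y0,z0])[1])))
# order: A low +worldy, B low -worldy, C high -worldy, D high +worldy
sg=-1 if y0[1]<0 else 1
F[:,1]*=sg
fs=[s(*p) for p in [(103,278),(3,240),(52,115),(150,152)]];ft=[t(*p) for p in [(630,58),(724,92),(697,176),(603,138)]];ft=[ft[0],ft[1],ft[2],ft[3]]
ww=[w(*p) for p in [(440,138),(371,137),(367,38),(446,40)]]
ws=[s(*p) for p in [(81,240),(38,225),(69,150),(112,164)]]
f1=[w(90,338),w(87,240)]
def res(p):
    M=R.from_rotvec(p[3:6])*R0;X=lambda L:M.apply(L)+p[:3]
    win=F*np.array([p[6]/.05,p[7]/.042,0])
    return np.r_[(proj(S,X(F))-fs).ravel(),(proj(T,X(F))+p[8:10]-ft).ravel(),(proj(W,X(win))-ww).ravel(),(proj(S,X(win))-ws).ravel(),(proj(W1,X(F[[0,3]]))-f1).ravel()*.3]
q=least_squares(res,[.62,-.224,.103,0,0,0,.03,.02,0,0],loss="soft_l1");p=q.x
M=(R.from_rotvec(p[3:6])*R0).as_matrix();print("centre",p[:3],"win",p[6:8],"topbias px",p[8:]);print(M)
print("tilt",np.degrees(np.arccos(M[2,2])),"x heading",np.degrees(np.arctan2(M[1,0],M[0,0])),"y rise",M[2,1]);print(np.round(res(p),1))
np.savez("stage.npz",c=p[:3],M=M)
E
python3 fit.py
```

```text
y axis [-0.3196 -0.9443  0.0009]
centre [ 0.6227 -0.225   0.1001] win [0.0296 0.0207] topbias px [-0.4664  1.5679]
[[-0.8117 -0.3315  0.4808]
 [ 0.2817 -0.9434 -0.1748]
 [ 0.5116 -0.0064  0.8592]]
tilt 30.771267164843255 x heading 160.86148624569012 y rise -0.0064462777678188365
[-1.4  0.6 -0.8  0.2 -0.1  0.2 -0.1  0.1 -0.5 -0.2  0.3  0.1  1.  -0.1
 -0.7  0.2 -0.1 -0.4  0.2 -0.3  0.4  0.1  0.  -0.8  0.6  1.1 -0.8 -0.
 -0.9  0.1  0.5  1.3 -0.4  0.7 -1.8  0.4]
```

```bash
python3 -m crank '[[[0,0,0],[0,0.068,0],0],[[0,0,0],[0,0.068,0],0],[[0,0,0],[0,0.068,0],0],[[0,0,0],[0,0.068,0],0],[[0,0,0],[0,0.07,0],0],[[0,0,0],[0,0,0],0],[[0,0,0],[0,0,0],0],[[0,0,0],[0,0,0],0]]'
cat > g.py <<'E'
from h import *
import sys
from scipy.spatial.transform import Rotation as R
np.set_printoptions(precision=4,suppress=True)
d=np.load("stage.npz");c,M=d["c"],d["M"];h=float(sys.argv[1])
o=env.get_obs();r=R.from_rotvec(o["tcp_rot"])
G=R.from_matrix(np.c_[M[:,0],-M[:,1],-M[:,2]])
print("t",o["clock"],"pos",o["eef_pos"],"grip",o["grip_width"],"F",o["contact_force"],"Fn",o["contact_force"]@M[:,2])
print("turn (90deg units)",(r.inv()*G).as_rotvec()/(np.pi/2),"shift(100mm)",r.inv().apply(c+h*M[:,2]-o["eef_pos"])*10)
print("in face frame mm",1e3*M.T@(o["eef_pos"]-c),"q",o["q"])
E
python3 g.py .0705
```

```text
clock: 18.55
eef_pos: [0.7193, -0.2606, 0.2735]
tcp_rot: [-0.425, -2.575, -0.116]
contact_force: [-0.1, 0.8, -1.3]
grip_width: 0.014
t 18.55 pos [ 0.7193 -0.2606  0.2735] grip 0.014022984524899543 F [-0.1032  0.8021 -1.2875] Fn -1.296040113135418
turn (90deg units) [-0.0075  0.0004  0.0035] shift(100mm) [-0.0016  0.0199  1.3111]
in face frame mm [  0.2466   0.455  201.6199] q [-0.1407  0.8795  0.9194 -0.1116 -2.1367 -1.7919]
```

```bash
python3 -m crank '[[[0,0,0.15],[0,0,0],0],[[0,0,0.2],[0,0,0],0],[[0,0,0.2],[0,0,0],0],[[0,0,0.2],[0,0,0],0],[[0,0,0.2],[0,0,0],0],[[0,0,0.2],[0,0,0],0],[[0,0,0.1],[0,0,0],0],[[0,0,0.06],[0,0,0],0]]'
python3 g.py .0305
python3 - <<'E'
from h import *
S=env.grab_frame("scene")[180:300,160:320];cv2.imwrite("pics/s8.png",cv2.resize(S,None,fx=4.8,fy=4.8,interpolation=cv2.INTER_CUBIC))
E
```

```text
clock: 19.22
eef_pos: [0.6545, -0.2385, 0.1662]
tcp_rot: [-0.425, -2.582, -0.116]
contact_force: [0.5, 0.4, 0.0]
grip_width: 0.0136
t 19.2167 pos [ 0.6545 -0.2385  0.1662] grip 0.013608782887940813 F [0.4585 0.3762 0.0321] Fn 0.18226181125704466
turn (90deg units) [-0.0068  0.0044  0.0045] shift(100mm) [-0.039   0.022   0.4397]
in face frame mm [ 4.1914  1.76   74.4624] q [-0.1256  0.7705  0.468  -0.1041 -1.7884 -1.7668]
```

View pics/s8.png

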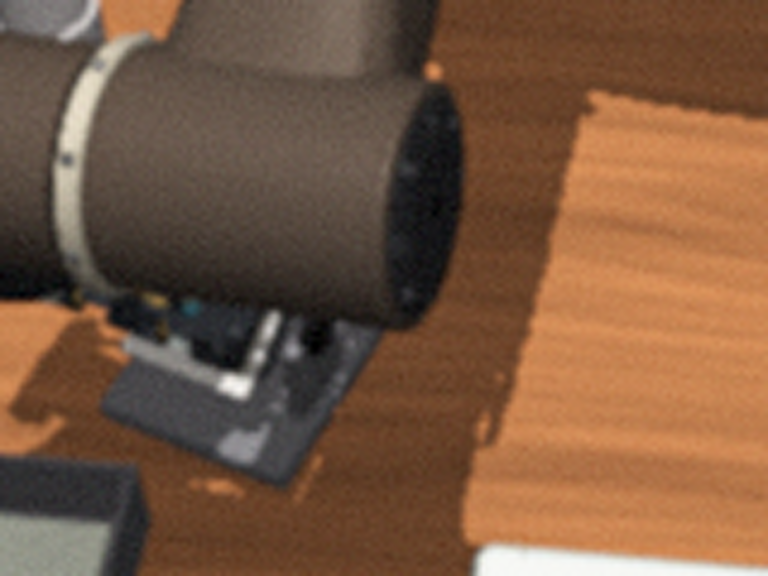

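The arm hides the stage except for its lower edge (235,385), so I creep in on force.

```bash
python3 -m crank '[[[0,0,0.05],[0,0,0],0],[[0,0,0.05],[0,0,0],0],[[0,0,0.05],[0,0,0],0],[[0,0,0.05],[0,0,0],0],[[0,0,0.05],[0,0,0],0],[[0,0,0.03],[0,0,0],0],[[0,0,0],[0,0,0],0],[[0,0,0],[0,0,0],0]]'
python3 g.py .0305
```

```text
clock: 19.93
eef_pos: [0.6417, -0.2342, 0.1376]
tcp_rot: [-0.424, -2.574, -0.117]
contact_force: [-0.1, -0.1, -1.9]
grip_width: 0.0138
t 19.9333 pos [ 0.6417 -0.2342  0.1376] grip 0.01379271199075682 F [-0.1093 -0.0744 -1.9023] Fn -1.674067544554578
turn (90deg units) [-0.0073 -0.0005  0.0038] shift(100mm) [-0.0122  0.0232  0.1244]
in face frame mm [ 1.1967  2.1806 42.9666] q [-0.1228  0.7713  0.4005 -0.1051 -1.7278 -1.7633]
```

```bash
python3 -m crank '[[[-0.01,0.02,0.02],[-0.005,0,0],0],[[0,0,0.02],[0,0,0],0],[[0,0,0.02],[0,0,0],0],[[0,0,0.02],[0,0,0],0],[[0,0,0.01],[0,0,0],0],[[0,0,0],[0,0,0],0],[[0,0,0],[0,0,0],0],[[0,0,0],[0,0,0],0]]'
python3 g.py .0305
python3 -m crank '[[[0,0,0.01],[0,0,0],0],[[0,0,0.01],[0,0,0],0],[[0,0,0],[0,0,0],0],[[0,0,0],[0,0,0],0],[[0,0,0],[0,0,0],0],[[0,0,0],[0,0,0],0],[[0,0,0],[0,0,0],0],[[0,0,0],[0,0,0],0]]'
python3 g.py .0305
```

```text
clock: 20.6
eef_pos: [0.639, -0.2311, 0.1298]
tcp_rot: [-0.428, -2.575, -0.127]
contact_force: [0.1, -1.2, -0.7]
grip_width: 0.014
t 20.6 pos [ 0.639  -0.2311  0.1298] grip 0.013977431290718425 F [ 0.074  -1.2202 -0.6915] Fn -0.34531834083743396
turn (90deg units) [-0.0021 -0.      0.0039] shift(100mm) [-0.0032  0.0017  0.039 ]
in face frame mm [ 0.3174  0.1578 34.3998] q [-0.1229  0.7705  0.3838 -0.1126 -1.7097 -1.7625]
clock: 21.27
eef_pos: [0.6379, -0.2307, 0.128]
tcp_rot: [-0.428, -2.575, -0.127]
contact_force: [0.2, -0.4, -1.0]
grip_width: 0.0141
t 21.2667 pos [ 0.6379 -0.2307  0.128 ] grip 0.014085685424506758 F [ 0.1945 -0.4458 -0.9991] Fn -0.6870250051564794
turn (90deg units) [-0.0021 -0.0001  0.0039] shift(100mm) [-0.0034  0.0019  0.018 ]
in face frame mm [ 0.3407  0.1839 32.2996] q [-0.1227  0.7701  0.3789 -0.1127 -1.7053 -1.7623]
```

```bash
for i in 1 2 3; do python3 -m crank '[[[0,0,0.01],[0,0,0],0],[[0,0,0.01],[0,0,0],0],[[0,0,0],[0,0,0],0],[[0,0,0],[0,0,0],0],[[0,0,0],[0,0,0],0],[[0,0,0],[0,0,0],0],[[0,0,0],[0,0,0],0],[[0,0,0],[0,0,0],0]]' >/dev/null
python3 g.py .0305; done
```

```text
t 21.9333 pos [ 0.637  -0.2304  0.1263] grip 0.013827565506775415 F [ 1.5187 -0.449   1.1451] Fn 1.7925732735474094
turn (90deg units) [-0.0021 -0.      0.0038] shift(100mm) [-0.0031  0.002  -0.0013]
in face frame mm [ 0.3109  0.1984 30.3692] q [-0.1224  0.7697  0.3741 -0.1127 -1.7008 -1.762 ]
t 22.6 pos [ 0.636  -0.23    0.1247] grip 0.013858078069565394 F [ 1.8649 -1.0751  2.5214] Fn 3.251035016402745
turn (90deg units) [-0.0021 -0.      0.0039] shift(100mm) [-0.0034  0.002  -0.0212]
in face frame mm [ 0.3371  0.207  28.3795] q [-0.1222  0.7693  0.3693 -0.1128 -1.6964 -1.7617]
t 23.2667 pos [ 0.635  -0.2297  0.1229] grip 0.013511769046798409 F [ 2.7539 -0.4834  2.4595] Fn 3.5219094762111416
turn (90deg units) [-0.0021 -0.0001  0.0039] shift(100mm) [-0.0034  0.0022 -0.0416]
in face frame mm [ 0.3424  0.2373 26.3457] q [-0.1219  0.769   0.3645 -0.1128 -1.692  -1.7615]
```

```bash
for i in 1 2; do python3 -m crank '[[[0,0,0.005],[0,0,0],0],[[0,0,0],[0,0,0],0],[[0,0,0],[0,0,0],0],[[0,0,0],[0,0,0],0],[[0,0,0],[0,0,0],0],[[0,0,0],[0,0,0],0],[[0,0,0],[0,0,0],0],[[0,0,0],[0,0,0],0]]' >/dev/null
python3 g.py .0305|sed -n '1p;3p'; done
python3 - <<'E'
from h import *
d=np.load("stage.npz");n=d["M"][:,2]
f=[]
for i in range(6):
    im=env.grab_frame("wrist");f.append(env.get_obs()["contact_force"]@n)
print(np.round(f,2),np.mean(f),env.get_obs()["clock"],env.get_obs()["ft_torque"])
cv2.imwrite("pics/w9.png",cv2.resize(im,(800,600),interpolation=cv2.INTER_CUBIC))
E
```

```text
t 23.9333 pos [ 0.6348 -0.2296  0.1224] grip 0.013764545661916365 F [ 2.9549 -0.9838  4.2084] Fn 5.208680209626138
in face frame mm [ 0.3495  0.1802 25.783 ] q [-0.1218  0.7689  0.3632 -0.1129 -1.6909 -1.7614]
t 24.6 pos [ 0.6345 -0.2295  0.122 ] grip 0.013492055233983757 F [ 2.9011 -2.9884  4.7654] Fn 6.011802723219347
in face frame mm [ 0.3461  0.2019 25.2962] q [-0.1218  0.7688  0.362  -0.113  -1.6898 -1.7613]
[5.18 5.79 4.99 5.17 5.73 5.44] 5.383598853330658 24.9 [-0.88893484 -1.63457804  0.24451755]
```

View pics/w9.png

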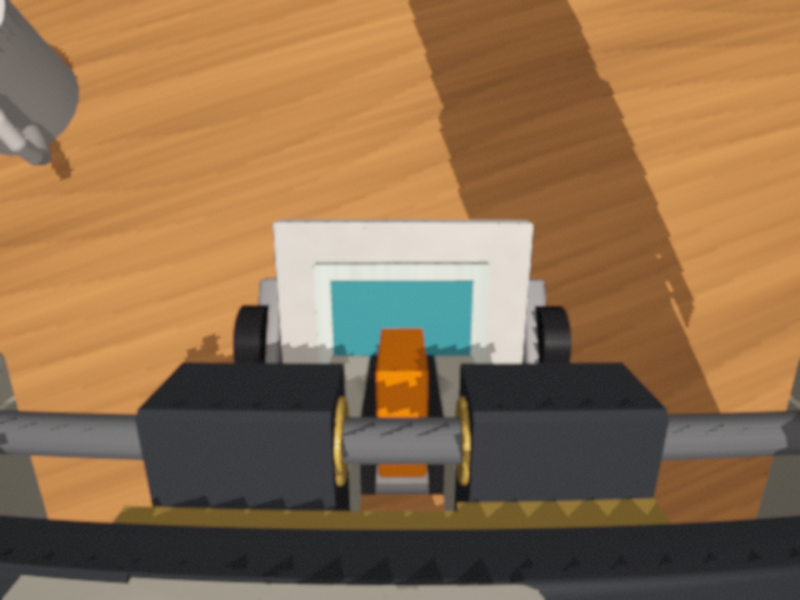

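The final wrist view shows the face's top edge at (273..532, 221) and the slide's edge at (315..490, 262). The side margins are 41 and 42 px, the edges are parallel, and the upper margin is about 13 mm against an ideal 12. The force is about 5.5–6 N, or roughly 4–5 mm of give, so I hand it in.

```bash
python3 -c "
from station import env
print(env.close_job())"
```

```text
the job is handed in; nothing more can be done
None
```

The job is handed in at about 25 s of the 64 s, with the slide still gripped and pressed on the stage. The hand-in reports no verdict, so what follows rests on my own last checks.

- **Crystals:** amber stands in the middle place and violet in the end place, both upright and released. By wrist camera each is about 2–3 mm from its place's middle. The four standing crystals were upright in their places in the same picture. I did not look at the tray again after that.
- **Slide:** I tilted it 30.8° to match the stage and lowered it along the face's normal. The last wrist view shows it square, with side margins of 41 and 42 px and an upper margin of about 13 mm (ideal 12). The gripper was within 0.4 mm of the fitted face centre.
- **Press:** the measured normal force was 5–6 N, and contact began about 5 mm earlier. That puts the face about 4–5 mm in, well short of its 10 mm travel.
- **Stage tilt:** nothing in the last view suggests it shifted, but I did not measure it afterwards.

Three things disagreed or failed:
- **Slope direction:** the stage was measured sloping down away from the robot, not to its left as the text says. The camera views agreed on this, so I followed the measurement.
- **Top camera:** it read about 4 mm short in x against the other two, so I trusted the wrist and scene cameras.
- **Approach picture:** one scene picture of the approach showed little because the arm hid the stage.

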